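# Put the kitchen things away with their like

### The arm

A 7-joint arm with a two-finger parallel gripper is mounted at the origin on a cart in front of the work surface, level with it; the furniture and walls round the work are solid. World frame = base frame: x ahead of the robot, y to its left, z up, the work surface at z = 0. Lengths are in mm, angles in rad, forces in N, time in s.
With the tool pointing down it reaches from about 400 to 875 mm from the base axis. Payload 4.4 kg.
Tool frame: the origin (TCP) lies midway between the tips of the shut fingers; the grasp point (between the pads) lies ctrl.grip_depth behind it (ctrl.grip_depth is the distance from the TCP to the grasp point, in mm); z points along the fingers, y is the line along which they close (so a half turn about z gives the same grasp; the last joint's range is limited). The gripper opens to 85 mm and grips with 20 to 120 N. Pads are 22 mm wide; open, the fingers measure 114 mm over their backs; the gripper's body (76 mm by 85 mm) begins 54 mm behind the grasp point. The pads swing forward as they close: fully open they stand 13 mm farther back than shut.
Start: joints at [-1.324, 0.628, 0.038, 1.517, -0.027, 0.996, -0.02], TCP at [199.997, 618.481, 231.313] pointing down, gripper open.
Joint ranges: [-3.06, 3.06], [-0.37, 2.12], [-1.25, 1.32], [0.18, 2.47], [-1.1, 4.24], [0.23, 1.98], [-2.94, 2.94]. Speed limits (rad/s): [2.57, 2.57, 3.14, 3.14, 3.14, 3.14, 3.14].

### API

Orientations are given as [roll, pitch, yaw] about the fixed x, y, z axes, in that order (R = Rz(yaw) Ry(pitch) Rx(roll)).
In Python, from cell import ctrl gives the robot as it stands.
- The arm moves only by the tool carry_out, never from a script. Its argument "deltas" is one flat list of numbers, 7 for each row, row after row: the turn, a rotation vector about the tool's x, y, z in degrees, then the shift along the tool's x, y, z in m, then the closure, from -1 (fully open) to 1 (shut). In form: [wx, wy, wz, dx, dy, dz, claw, wx, wy, wz, dx, dy, dz, claw, ...]. A call has 1 to 12 rows; each row shifts and turns the commanded pose from where the row before left it, along the tool's axes as they then stand; what a row does not reach is not made up. A row lasts 1/8 s, in which the tool goes at most 62.5 mm and 10.7 degrees, less where a joint would pass 70% of its speed; a pose out of reach is approached as far as the arm can. A call with a gripper value outside its range is refused whole. The fingers move at their own pace and stop on an object; the grip force is fixed at half the most. Time passes only in rows, so rows that do not move let the fingers close. It gives the time, the measured TCP pose, the force, the opening and the grip force at its end, in the units of the state.
- ctrl.read_state(): the state, without advancing time (a new reading comes with each control period).
- ctrl.get_image(name): name is "side" or "top" or "wrist"; returns the picture (400x640x3 uint8, red, green, blue); there is no depth.
- ctrl.calibration(name): a dict with "mtx" (3x3 intrinsics, pixels), "R" (3x3) and "t" (3): a world point X has camera coordinates R X + t. Camera axes: x right, y down, z forward; pixel columns grow to the right and rows downward; lengths in mm; the calibration is good to about 2 mm. A picture is of the moment at which its call begins: read the wrist's pose just before it. calibration takes no time and is no camera call; for the wrist camera it gives the pose at the moment of the call.
- ctrl.finish_job(): hands the job in; it is judged then, once.
The state is a dict: "clock": time; "qpos": joint angles; "qd": joint speeds; "tau": joint torques, N m; "eef_pos": TCP position; "tool_rot": TCP orientation; "force": force on the tool from outside, world axes, zero at the start; "torque": the same for the moment, N m; "width": finger opening in mm; "gripper_force": force on a finger pad.
Only numpy, scipy, OpenCV 4.12 (cv2) and the standard library are available. Lean on these libraries where they do the work, as an engineer would, in place of code of your own. Each camera call takes 0.05 s, during which the arm holds its last target. There are 200 camera calls.

### The job

Each of the three wooden trays already holds one thing: a spice jar, a tomato or a salt shaker. Put the four things standing in front of the trays in with their like: both spice jars in the tray with the spice jar, the garlic bulb in the tray with the tomato, and the loose shaker in the tray with its twin. Set each one down on the tray's floor without dropping or tipping it over, jars and shaker upright, and leave the egg timer and the roll of tape where they are.

Things in the scene. Friction and masses are not known exactly. Their poses are not given: they have to be found in the camera images.
- jar_green: Loose spice jar with a glass body, label and broad dark green screw cap; 42 mm across, 99 mm tall, upright. Origin: centre of its underside, z up its axis.
- jar_yellow: Loose spice jar with a glass body, label and broad yellow screw cap; 45 mm across, 100 mm tall, upright. Origin: centre of its underside, z up its axis.
- garlic: Loose garlic bulb, pale, 55 mm across at its widest (about mid-height), 55 mm tall with a pointed top. Origin: centre of its underside.
- shaker: Loose salt shaker of clear glass with a narrower domed grey metal cap with holes; body 44 mm across up to 66 mm height, cap 34 mm across, 90 mm tall in all, upright. Origin: centre of its underside, z up its axis.
- tray_spice: Open light-wood tray, fixed, 175 (its x) x 92 (y) x 22 mm high, walls and floor 5 mm, no dividers; the three trays are alike. Origin: centre of underside; x points along it to the filled end. In this tray a third spice jar (47 mm across, 98 mm tall, pale cap) stands at x = +55 mm, y = 0; the floor from x = -82 to +30 mm is free for two jars.
- tray_produce: Open light-wood tray, fixed, 175 (its x) x 92 (y) x 22 mm high, walls and floor 5 mm, no dividers; the three trays are alike. Origin: centre of underside; x points along it to the filled end. In this tray a tomato (74 mm across, 69 mm tall) sits at x = +42 mm, y = 0; the floor from x = -82 to +4 mm is free.
- tray_shaker: Open light-wood tray, fixed, 175 (its x) x 92 (y) x 22 mm high, walls and floor 5 mm, no dividers; the three trays are alike. Origin: centre of underside; x points along it to the filled end. In this tray a twin of the loose shaker (44 mm across, 90 mm tall) stands at x = +50 mm, y = 0; the floor from x = -82 to +26 mm is free.
- timer: Bystander: wind-up egg timer, 66 mm across, 52 mm tall, right of the trays. Origin: centre of its underside. Leave it alone.
- tape: Bystander: roll of adhesive tape lying flat, 104 mm across, 25 mm tall, at the right. Origin: centre of its underside. Leave it alone.
Not all that is in view belongs to the job. What is shaped like the jar_yellow but blue or pink is not meant.

How it is judged (in metres and radians):
At the end, for the whole second after the job is handed in: Both spice jars are in the tray with the spice jar, the shaker is in the tray with its twin: each on the floor (foot under 13 mm above the tray's underside), upright within 0.12 rad. The garlic lies in the tray with the tomato, either way up. All at rest (x of jar_green in the frame of tray_spice between -0.082 and 0.05 m and y of jar_green in the frame of tray_spice between -0.03 and 0.03 m and z of each of jar_green, jar_yellow in the frame of tray_spice below 0.013 m and linear speed of each of jar_green, jar_yellow, shaker, garlic below 0.03 m/s and x of jar_yellow in the frame of tray_spice between -0.082 and 0.05 m and y of jar_yellow in the frame of tray_spice between -0.03 and 0.03 m and x of shaker in the frame of tray_shaker between -0.082 and 0.05 m and y of shaker in the frame of tray_shaker between -0.03 and 0.03 m and z of shaker in the frame of tray_shaker below 0.013 m and x of garlic in the frame of tray_produce between -0.082 and 0.08 m and y of garlic in the frame of tray_produce between -0.041 and 0.041 m and z of garlic in the frame of tray_produce below 0.06 m and angle between each of jar_green, jar_yellow, shaker's own z axis and vertical below 0.12 rad); the robot touches nothing.
It fails at once if a jar or the shaker is tipped over (angle between any of jar_green, jar_yellow, shaker's own z axis and vertical above 0.7 rad).
It fails at once if a thing is dropped (falls freely from more than about 3 cm) ((linear speed of jar_green above 0.75 m/s and contact force between the fingers and jar_green below 0.05 N) or (linear speed of jar_yellow above 0.75 m/s and contact force between the fingers and jar_yellow below 0.05 N) or (linear speed of shaker above 0.75 m/s and contact force between the fingers and shaker below 0.05 N) or (linear speed of garlic above 0.75 m/s and contact force between the fingers and garlic below 0.05 N)).
It fails at once if the timer or the tape is shifted more than 30 mm (distance of any of timer, tape from where it was at the start of the episode above 0.03 m).
It also fails if it takes over 115 s, if anything falls off the work surface, if the arm or the gripper's body presses on something with over 40 N, if the wrist force passes 120 N, or if a joint passes its speed limit or range.

## Working session

There is one attempt and no reset: what is moved stays moved. The work goes in short steps, Python scripts to look and compute and a tool call to move; the robot and the scene stay as the last step left them, time stands still between calls to the robot, and variables do not carry over. Pictures are saved under pics/ and viewed, at most 14 in all, crops included, and the job is handed in when it is done.

Besides the shell and the picture viewer there is one more tool, called as name(argument=value, ...) on one line, values as JSON. carry_out: Moves the arm, as the interface text tells. Its arguments: {"type":"object","properties":{"deltas":{"type":"array"}},"required":["deltas"]}

```bash
mkdir -p pics
python3 - <<'E'
from cell import ctrl
import cv2
print(ctrl.grip_depth, ctrl.read_state())
for n in("side","top","wrist"):
    c=ctrl.calibration(n); print(n,c)
    cv2.imwrite(f"pics/{n}0.png",ctrl.get_image(n)[:,:,::-1])
E
```

```text
18.700000000000003 {'clock': 0.0, 'qpos': array([-1.32378235,  0.62929736,  0.03843126,  1.51838143, -0.02702402,
        0.99630442, -0.01999431]), 'qd': array([ 1.14021254e-03, -8.93988001e-04,  1.09589508e-03, -1.50797245e-03,
        9.81769705e-06, -6.23599238e-04,  6.20042960e-04]), 'tau': array([ 9.13660788e-04, -5.63395536e+01,  1.22640576e+00, -1.93447959e+01,
        1.10115673e-02,  1.05022584e-02, -1.33991873e-05]), 'eef_pos': array([199.79517768, 617.86981813, 230.41620139]), 'tool_rot': array([-3.13971936e+00, -3.89480491e-06,  2.82877964e+00]), 'force': array([0.63693159, 0.91574621, 0.15656043]), 'torque': array([ 0.00682467, -0.02416982,  0.01555891]), 'gripper_force': 0.0, 'width': 86.00626507532166}
side {'mtx': array([[488.43749058,   0.        , 321.03906394],
       [  0.        , 488.43749058, 205.84576592],
       [  0.        ,   0.        ,   1.        ]]), 'R': array([[-0.9947101 ,  0.10233069,  0.00895824],
       [ 0.06614737,  0.70481912, -0.70629635],
       [-0.07858973, -0.70196755, -0.7078596 ]]), 't': array([ 660.03945943,  104.72714619, 1220.45194806])}
top {'mtx': array([[372.32956057,   0.        , 313.76040321],
       [  0.        , 372.32956057, 207.1637369 ],
       [  0.        ,   0.        ,   1.        ]]), 'R': array([[-0.01254844, -0.99991287,  0.00409852],
       [-0.99347207,  0.01200262, -0.1134424 ],
       [ 0.11338332, -0.00549529, -0.99353612]]), 't': array([-198.1305573 ,  621.91323048,  928.81050417])}
wrist {'mtx': array([[305.61967471,   0.        , 320.08660311],
       [  0.        , 305.61967471, 198.16943479],
       [  0.        ,   0.        ,   1.        ]]), 'R': array([[ 0.3066231 ,  0.95183011, -0.00131169],
       [ 0.90690449, -0.2917318 ,  0.30400133],
       [ 0.28897495, -0.09440341, -0.9526707 ]]), 't': array([-649.69746735,  -41.36221805,  377.94316907])}
```

View pics/top0.png

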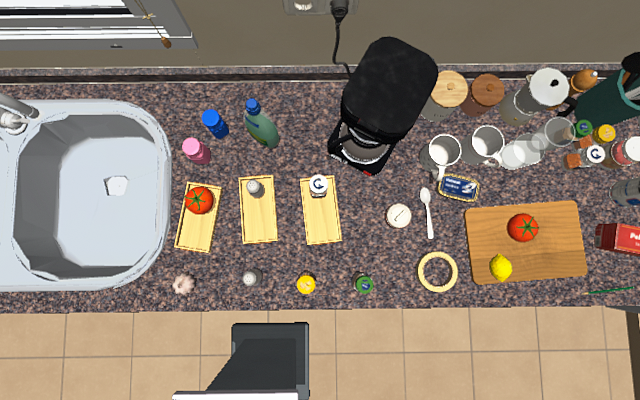

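View pics/side0.png

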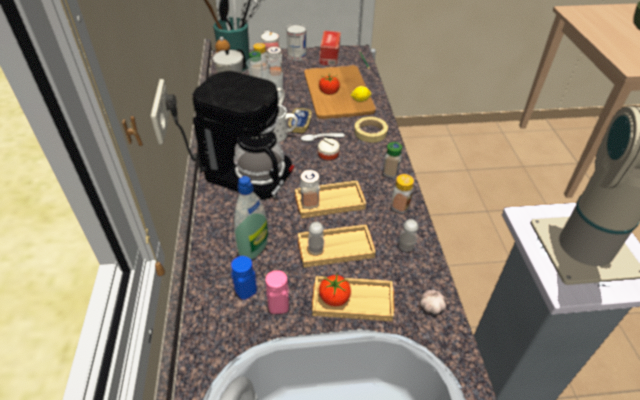

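Top view: tomato tray (198,217), shaker tray (258,209), spice-jar tray (321,210). In front stand the garlic (183,283), shaker (251,277), yellow jar (306,283) and green jar (364,284). The timer is at (399,215) and the tape at (437,271). The side view shows the same things at garlic (433,300), shaker (410,232), yellow (402,193) and green (394,158).

Possible mix-ups in the top view:
- **Jars:** pink bottle (196,151), blue one (214,124), and the green/yellow-capped jars at the back (584,128) and (606,132).
- **Shaker:** its twin (254,187).
- **Garlic:** the tomato and lemon on the board.

I'm choosing the front row, and will check it in a close crop.

Run:
```python
import cv2,numpy as np
t=cv2.imread("pics/top0.png");s=cv2.imread("pics/side0.png")
a=cv2.resize(t[170:300,165:385],None,fx=3.6,fy=3.6,interpolation=cv2.INTER_CUBIC)
cv2.imwrite("pics/topc.png",a); print(a.shape)
b=cv2.resize(s[130:325,285:455],None,fx=3,fy=3,interpolation=cv2.INTER_CUBIC)
cv2.imwrite("pics/sidec.png",b); print(b.shape)
```

```text
(468, 792, 3)
(585, 510, 3)
```

View pics/topc.png

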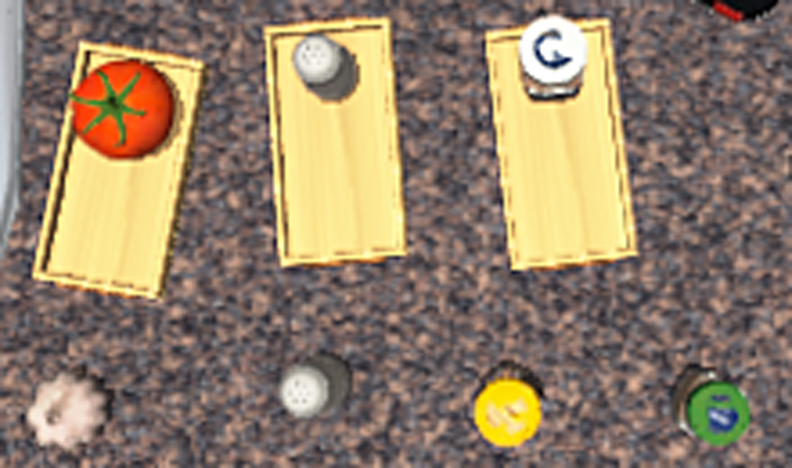

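View pics/sidec.png

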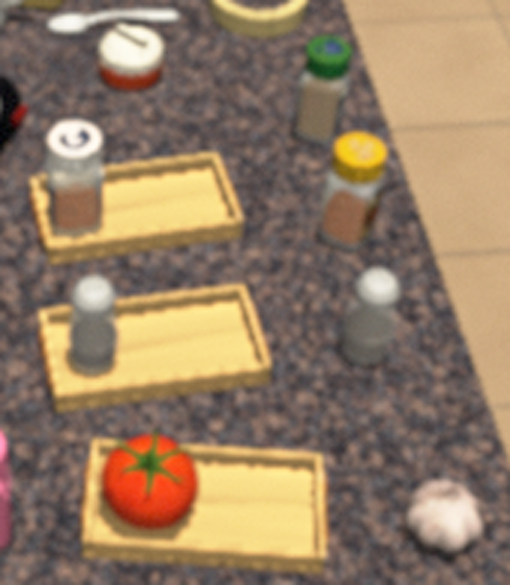

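The crops confirm the choice. Top crop: yellow cap (508,410), green cap (719,412), shaker dome (303,391), garlic (66,408). Side crop: caps at (360,148) and (328,49), dome (377,283), garlic (445,500). Next I'll triangulate these.

```bash
cat > h.py <<'E'
import cv2,numpy as np
from cell import ctrl
def P(c): return c["mtx"]@np.c_[c["R"],c["t"]]
def tri(c1,p1,c2,p2):
    X=cv2.triangulatePoints(P(c1),P(c2),np.float64(p1).reshape(2,1),np.float64(p2).reshape(2,1))
    return (X[:3]/X[3]).ravel()
def onz(c,p,z):
    d=c["R"].T@np.linalg.inv(c["mtx"])@np.r_[p,1]; o=-c["R"].T@c["t"]
    return o+d*(z-o[2])/d[2]
def proj(c,X):
    x=c["mtx"]@(c["R"]@np.asarray(X,float)+c["t"]); return x[:2]/x[2]
E
python3 - <<'E'
from h import *
np.set_printoptions(precision=1,suppress=True)
T,S=ctrl.calibration("top"),ctrl.calibration("side")
ft=lambda p:(np.array(p)+.5)/3.6-.5+[165,170]
fs=lambda p:(np.array(p)+.5)/3-.5+[285,130]
for n,a,b,z in [("green",(719,412),(328,49),99),("yellow",(508,410),(360,148),100),("shaker",(303,391),(377,283),85),("twin",(316,58),(95,290),90),("white",(553,49),(75,138),103),("garlic",(66,408),(445,510),28)]:
    print(n,tri(T,ft(a),S,fs(b)),onz(T,ft(a),z),onz(S,fs(b),z))
tr={"prod":[(82,44),(204,62),(160,298),(34,277)],"shak":[(265,27),(390,18),(406,255),(281,265)],"spice":[(486,34),(609,20),(636,256),(513,270)]}
sd={"prod":[(83,545),(95,440),(325,455),(323,556)],"shak":[(55,395),(40,312),(247,287),(270,370)],"spice":[(50,250),(33,180),(219,155),(242,228)]}
for n,cs in tr.items():
    W=np.array([onz(T,ft(c),22) for c in cs]); c=W.mean(0)
    ax=(W[0]+W[1]-W[2]-W[3])/2; ay=(W[0]+W[3]-W[1]-W[2])/2
    print(n,c,"len",np.hypot(*ax[:2]),np.hypot(*ay[:2]),"yaw",np.arctan2(ax[1],ax[0]), np.arctan2(-ay[0],ay[1]))
    for a,b in zip(cs,sd[n]): print("   tri",tri(T,ft(a),S,fs(b)))
W=ctrl.calibration("wrist"); s=ctrl.read_state()
print("wristcam pos",-W["R"].T@W["t"])
E
```

```text
green [ 428.8 -323.1   99. ] [ 427.7 -322.8   99. ] [ 429.4 -323.2   99. ]
yellow [ 431.2 -184.3  101.5] [ 430.8 -184.2  100. ] [ 430.8 -186.   100. ]
shaker [445.1 -47.1  81.8] [443.7 -47.2  85. ] [447.2 -44.4  85. ]
twin [669.3 -55.2  87.8] [668.1 -55.3  90. ] [669.9 -53.3  90. ]
white [ 670.8 -217.2  103.3] [ 670. -217.  103.] [ 671.3 -217.7  103. ]
garlic [429.4 130.7  26.1] [429.9 130.   28. ] [429.8 131.9  28. ]
prod [599.8  97.3  22. ] len 173.25547272596157 91.62087167689967 yaw -0.17122375859375275 -0.1678733397570041
   tri [695.1 128.9  16.6]
   tri [678.5  38.2  19.8]
   tri [505.4  67.9  18.3]
   tri [524.3 157.5  21.1]
shak [619.1 -59.   22. ] len 174.83689966893698 91.25130170829046 yaw 0.07122025728526772 0.06429010287908561
   tri [705.1  -6.9  21.4]
   tri [710.9 -98.5  17.9]
   tri [ 534.9 -109.9   18.5]
   tri [530.5 -19.5  17. ]
spice [ 614.4 -223.3   22. ] len 174.2084784422573 90.34978557068257 yaw 0.09871534524813393 0.10184529510847584
   tri [ 697.6 -169.4   18.1]
   tri [ 706.7 -260.4   17.2]
   tri [ 532.6 -276.8   18.5]
   tri [ 524.7 -187.6   10.7]
wristcam pos [127.5 642.1 371.9]
```

carry_out(deltas=[0,0,-8.2,0,0,0,-1,0,0,0,-0.026,-0.037,0,-1,0,0,0,-0.026,-0.037,0,-1,0,0,0,-0.026,-0.037,0,-1,0,0,0,-0.026,-0.037,0,-1])

```text
clock: 0.78
eef_pos: [278.0, 453.5, 231.1]
tool_rot: [-3.141, 0.0, 2.972]
force: [0.9, -0.2, 0.7]
width: 85.3
gripper_force: 0.0
```

```bash
cat >> h.py <<'E'
from scipy.spatial.transform import Rotation as Ro
np.set_printoptions(precision=4,suppress=True)
def go(x,y,z,yaw):
    """report turn needed (deg, tool z) and shift in tool axes (m) after that turn"""
    s=ctrl.read_state(); R=Ro.from_euler("xyz",s["tool_rot"]); G=Ro.from_euler("xyz",[np.pi,0,yaw])
    print("t",s["clock"],"tcp",s["eef_pos"],"rpy",s["tool_rot"],"q",s["qpos"],"w",s["width"],"gf",s["gripper_force"],"F",s["force"])
    print("turn",np.degrees((R.inv()*G).as_rotvec()),"shift",G.inv().apply(np.array([x,y,z])-s["eef_pos"])/1000)
E
python3 -c "
from h import *
go(430,131,150,2.973)"
```

```text
t 0.775 tcp [278.0068 453.5174 231.1282] rpy [-3.1412  0.      2.9719] q [-1.0721  0.4594 -0.0024  1.8466  0.0016  0.8359  0.3258] w 85.33412894201813 gf 0.0 F [ 0.8976 -0.1925  0.6597]
turn [-0.0201  0.0017 -0.0628] shift [-0.204  -0.2924  0.0811]
```

carry_out(deltas=[0,0,0,-0.0255,-0.0365,0.01,-1,0,0,0,-0.0255,-0.0365,0.01,-1,0,0,0,-0.0255,-0.0365,0.01,-1,0,0,0,-0.0255,-0.0365,0.01,-1,0,0,0,-0.0255,-0.0365,0.01,-1,0,0,0,-0.0255,-0.0365,0.01,-1,0,0,0,-0.0255,-0.0365,0.01,-1,0,0,0,-0.0255,-0.0365,0.01,-1,0,0,0,0,0,0,-1,0,0,0,0,0,0,-1])

```text
clock: 2.02
eef_pos: [429.0, 133.3, 151.3]
tool_rot: [3.141, -0.0, 2.972]
force: [0.2, 0.2, 0.2]
width: 85.2
gripper_force: 0.0
```

```bash
python3 -c "
from h import *
go(430,131,20,2.973)
c=ctrl.calibration('wrist'); im=ctrl.get_image('wrist')
print(proj(c,(430,131,28)),proj(c,(430,131,55)))
cv2.imwrite('pics/w1.png',im[:,:,::-1])"
```

```text
t 2.025 tcp [429.0499 133.2964 151.2754] rpy [ 3.1412 -0.0005  2.9719] q [-0.3556  0.4791 -0.0106  2.1397  0.0085  0.523   1.0287] w 85.21737585359585 gf 0.0 F [0.1842 0.1615 0.17  ]
turn [ 0.0253 -0.0266 -0.0646] shift [-0.0013 -0.0021  0.1313]
[317.3169 190.8867] [317.0541 200.1619]
```

View pics/w1.png

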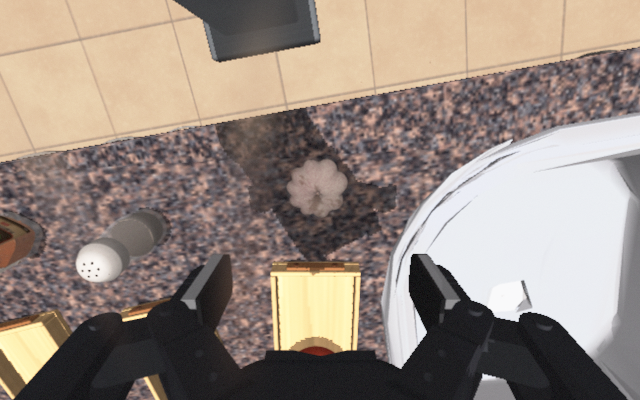

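The wrist view shows the garlic at (317,187), against a predicted (317,191), so it agrees within 3 mm. The shaker is at (100,262). I'll descend and grip.

carry_out(deltas=[0,0,0,0.0007,-0.0024,0.03,-1,0,0,0,0,0,0.03,-1,0,0,0,0,0,0.03,-1,0,0,0,0,0,0.025,-1,0,0,0,0,0,0.015,-1,0,0,0,0,0,0,-1,0,0,0,0,0,0,1,0,0,0,0,0,0,1,0,0,0,0,0,0,1,0,0,0,0,0,0,1,0,0,0,0,0,0,1,0,0,0,0,0,0,1])

```text
clock: 3.58
eef_pos: [428.7, 130.5, 25.6]
tool_rot: [-3.14, -0.001, 2.972]
force: [-1.7, 0.1, 10.5]
width: 43.9
gripper_force: 52.5
```

```bash
python3 -c "
from h import *
a=-.169;x,y=600+np.cos(a)*-40,97+np.sin(a)*-40
print(x,y)
go(x,y,90,2.973)"
```

```text
560.5698617424765 103.72786719492733
t 3.575 tcp [428.7324 130.4642  25.632 ] rpy [-3.1395 -0.0006  2.972 ] q [-0.2374  0.7392 -0.1782  2.2117  0.5492  0.2336  0.4943] w 43.921690589722886 gf 52.461311572697014 F [-1.6515  0.1344 10.4778]
turn [-0.118  -0.0331 -0.0598] shift [-0.1345 -0.0042 -0.0644]
```

carry_out(deltas=[0,0,0,0,0,-0.01,1,0,0,0,0,0,-0.02,1,0,0,0,0,0,-0.02,1,0,0,0,0,0,-0.01,1,0,0,0,0,0,0,1])

```text
clock: 4.2
eef_pos: [429.0, 130.4, 85.0]
tool_rot: [-3.14, -0.001, 2.972]
force: [0.3, 0.1, -1.1]
width: 38.3
gripper_force: 51.1
```

```bash
python3 -c "
from h import *
go(560.6,103.7,80,2.973)
im=ctrl.get_image('wrist')
cv2.imwrite('pics/w2.png',im[:,:,::-1])"
```

```text
t 4.2 tcp [428.9881 130.4356  85.0185] rpy [-3.1399 -0.0009  2.9718] q [-0.1428  0.6235 -0.3113  2.1844  0.4802  0.3997  0.5551] w 38.255625885326886 gf 51.10165579011664 F [ 0.2861  0.1257 -1.1317]
turn [-0.0949 -0.0504 -0.0676] shift [-0.1342 -0.0043  0.005 ]
```

View pics/w2.png

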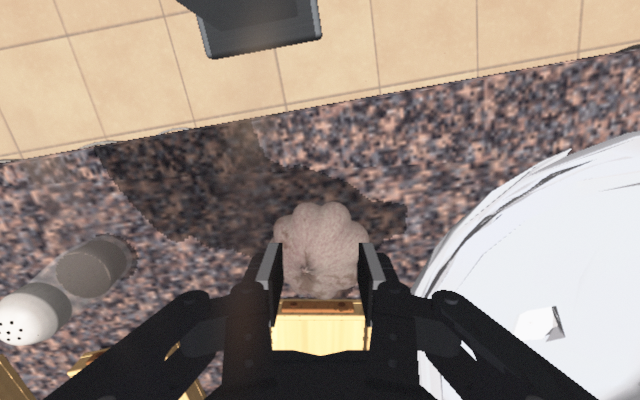

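The garlic hangs upright between the pads at (320,248), gripped above its widest part and slipping slightly (43.9 → 38.3 mm). The tray is close, so I'll place it promptly.

carry_out(deltas=[0,0,0,-0.03,-0.001,0,1,0,0,0,-0.035,-0.001,0,1,0,0,0,-0.035,-0.001,0,1,0,0,0,-0.034,-0.001,0,1,0,0,0,0,0,0.02,1,0,0,0,0,0,0.015,1,0,0,0,0,0,0.01,1,0,0,0,0,0,0.005,1,0,0,0,0,0,0,1])

```text
clock: 5.38
eef_pos: [560.6, 104.2, 37.6]
tool_rot: [-3.138, 0.001, 2.973]
force: [-5.9, -1.8, 29.8]
width: 38.0
gripper_force: 56.0
```

```bash
python3 -c "
from h import *
go(560.6,103.7,30,2.973)
a=ctrl.get_image('wrist');b=ctrl.get_image('side')[240:340,270:470]
cv2.imwrite('pics/w3.png',np.vstack([a[120:400],cv2.resize(b,(640,320))])[:,:,::-1])"
```

```text
t 5.375 tcp [560.6391 104.1704  37.5974] rpy [-3.1383  0.0009  2.973 ] q [-0.0227  0.8129 -0.3347  1.8772  0.4946  0.5347  0.7103] w 38.02261345420328 gf 56.03905353695154 F [-5.9339 -1.7792 29.8381]
turn [-0.1884  0.0531  0.0006] shift [-0.     -0.0005  0.0076]
```

View pics/w3.png

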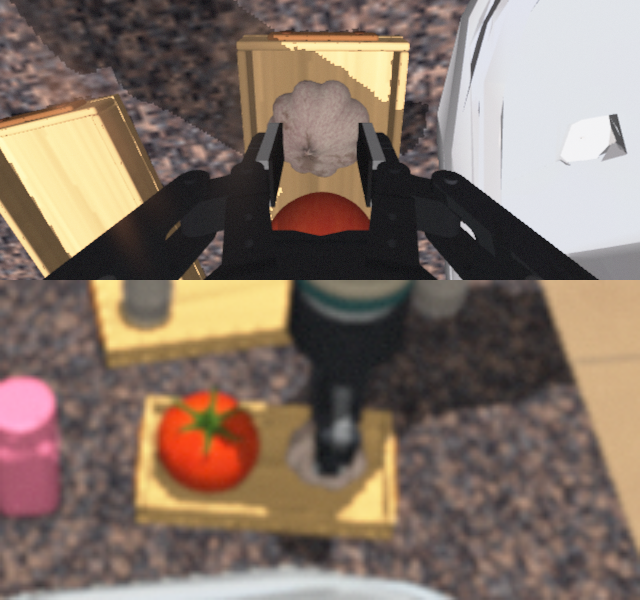

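The garlic is on the produce tray's floor (wrist view (320,125), clear of the tomato), with a 30 N contact reading. I'll release and rise.

carry_out(deltas=[0,0,0,0,0,-0.002,0.2,0,0,0,0,0,0,-0.2,0,0,0,0,0,0,-0.5,0,0,0,0,0,0,-1,0,0,0,0,0,0,-1,0,0,0,0,0,-0.03,-1,0,0,0,0,0,-0.06,-1,0,0,0,0,0,-0.06,-1])

```text
clock: 6.48
eef_pos: [559.7, 103.8, 187.2]
tool_rot: [-3.139, -0.004, 2.972]
force: [1.0, 0.2, 1.1]
width: 85.2
gripper_force: 0.0
```

```bash
python3 -c "
from h import *
go(445,-47,190,np.pi+.068)
a=ctrl.get_image('wrist');b=ctrl.get_image('side')[240:340,270:470]
cv2.imwrite('pics/w4.png',np.vstack([a[120:400],cv2.resize(b,(640,320))])[:,:,::-1])"
```

```text
t 6.475 tcp [559.7311 103.8363 187.208 ] rpy [-3.1389 -0.0037  2.9722] q [ 0.0725  0.6051 -0.4755  1.7815  0.3561  0.8458  0.8302] w 85.1768832969551 gf 0.0 F [1.0203 0.1899 1.0549]
turn [ -0.127   -0.2311 -13.599 ] shift [ 0.1247 -0.1427 -0.0028]
```

View pics/w4.png

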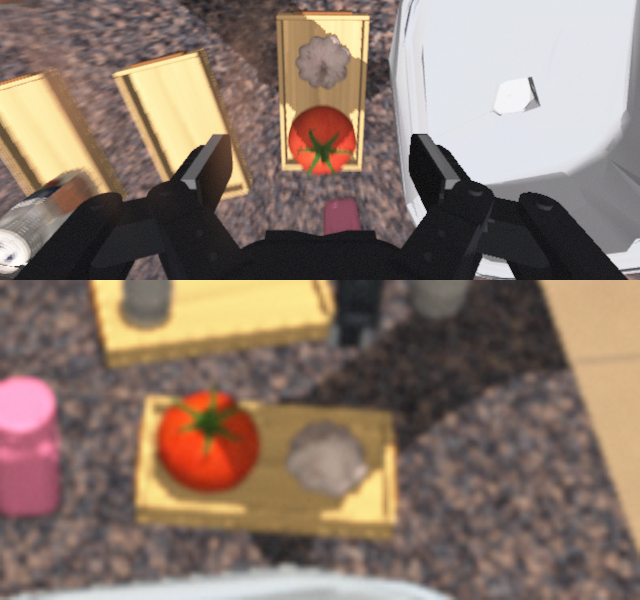

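The garlic rests in the tray at (324,62), clear of the tomato. Next is the shaker.

carry_out(deltas=[0,0,-6.8,0,0,0,-1,0,0,-6.8,0,0,0,-1,0,0,0,0.025,-0.0285,0,-1,0,0,0,0.025,-0.0285,0,-1,0,0,0,0.025,-0.0285,0,-1,0,0,0,0.025,-0.0285,0,-1,0,0,0,0.025,-0.0285,0,-1,0,0,0,0,0,0,-1,0,0,0,0,0,0,-1])

```text
clock: 7.7
eef_pos: [445.7, -46.3, 186.7]
tool_rot: [-3.14, -0.002, -3.074]
force: [0.2, 0.2, -0.4]
width: 85.3
gripper_force: 0.0
```

```bash
python3 -c "
from h import *
go(445,-47,34,np.pi+.068)
c=ctrl.calibration('wrist'); im=ctrl.get_image('wrist')
for z in(0,66,90):print(proj(c,(445,-47,z)))
cv2.imwrite('pics/w5.png',im[:,:,::-1])"
```

```text
t 7.7 tcp [445.7257 -46.2511 186.6907] rpy [-3.1404 -0.002  -3.0737] q [ 0.4535  0.4648 -0.5744  2.0949  0.395   0.6893  1.2559] w 85.25302151881309 gf 0.0 F [ 0.2319  0.1807 -0.417 ]
turn [-0.0707 -0.1151 -0.0067] shift [ 0.0008 -0.0007  0.1527]
[319.6489 173.0644]
[319.4629 189.6288]
[319.3721 197.7219]
```

View pics/w5.png

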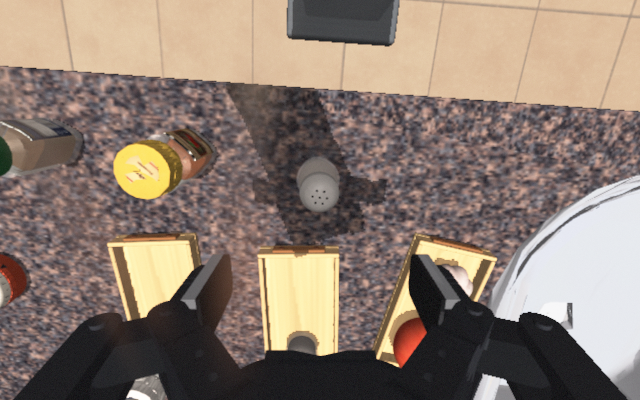

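The shaker's cap is at (319,194), against a predicted (319,196), so it's well aligned. The yellow jar's cap is at (147,168). Descending.

carry_out(deltas=[0,0,0,0.002,-0.0007,0.03,-1,0,0,0,0,0,0.035,-1,0,0,0,0,0,0.035,-1,0,0,0,0,0,0.032,-1,0,0,0,0,0,0.02,-1,0,0,0,0,0,0,-1,0,0,0,0,0,0,1,0,0,0,0,0,0,1,0,0,0,0,0,0,1,0,0,0,0,0,0,1,0,0,0,0,0,0,1])

```text
clock: 9.12
eef_pos: [443.8, -48.2, 36.1]
tool_rot: [-3.139, -0.0, -3.074]
force: [-1.4, -0.1, 10.3]
width: 36.4
gripper_force: 58.8
```

```bash
python3 -c "
from h import *
a=.068;print(619+np.cos(a)*-32,-59+np.sin(a)*-32)
go(619+np.cos(a)*-32,-59+np.sin(a)*-32,75,np.pi+.068)"
```

```text
587.0739554958924 -61.17432341700627
t 9.125 tcp [443.81   -48.1658  36.0884] rpy [-3.139  -0.0001 -3.0742] q [ 0.2301  0.7229 -0.2732  2.2133  0.6921  0.2877  0.9897] w 36.412401071689615 gf 58.80894345114939 F [-1.4013 -0.1177 10.3005]
turn [-0.1506 -0.0058 -0.0345] shift [-0.142  -0.0227 -0.0389]
```

```bash
python3 -c "
from h import *
a=ctrl.get_image('wrist')[150:400,160:480];b=ctrl.get_image('side')[180:280,360:460]
cv2.imwrite('pics/w6.png',np.hstack([cv2.resize(a,(480,375)),cv2.resize(b,(375,375))[:,:320]])[:,:,::-1])"
```

```text
(no output)
```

View pics/w6.png

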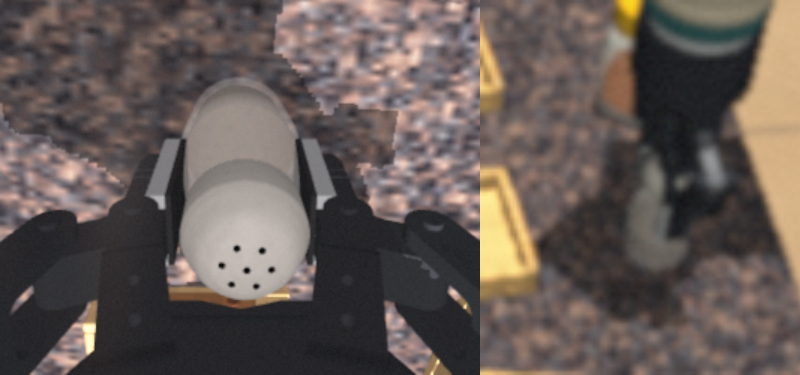

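The shaker stands upright and centred between the pads at crop (240,240), but the pads hold it up at the neck (36 mm). I'll regrip 9 mm lower on the body.

carry_out(deltas=[0,0,0,0,0,0,-0.3,0,0,0,0,0,0,-0.6,0,0,0,0,0,0,-0.6,0,0,0,0,0,0.005,-0.6,0,0,0,0,0,0.004,-0.6,0,0,0,0,0,0,-0.6,0,0,0,0,0,0,1,0,0,0,0,0,0,1,0,0,0,0,0,0,1,0,0,0,0,0,0,1])

```text
clock: 10.48
eef_pos: [442.9, -47.8, 26.3]
tool_rot: [-3.139, -0.002, -3.074]
force: [-0.7, 0.1, 7.0]
width: 39.3
gripper_force: 59.5
```

```bash
python3 -c "
from h import *
go(587,-61.2,75,np.pi+.068)
S=ctrl.calibration('side');s=ctrl.read_state();e=s['eef_pos']
for d in (0,18.7,40):print('side px',d,proj(S,e+[0,22,d]))
for z in (0,66,90):print('shaker',proj(S,(445,-47,z)))"
```

```text
t 10.475 tcp [442.8556 -47.8422  26.3181] rpy [-3.1394 -0.0022 -3.0738] q [ 0.2186  0.7428 -0.2573  2.2168  0.7266  0.2657  0.9564] w 39.32060846840432 gf 59.45065191015601 F [-0.6866  0.0873  6.9906]
turn [-0.1242 -0.1253 -0.0124] shift [-0.1429 -0.0231 -0.0487]
side px 0 [410.5195 245.9122]
side px 18.7 [411.6  240.86]
side px 40 [412.8608 234.9645]
shaker [406.2556 246.3472]
shaker [409.8997 228.5307]
shaker [411.2979 221.6945]
```

carry_out(deltas=[0,0,0,0,0,-0.008,1,0,0,0,0,0,-0.008,1,0,0,0,0,0,0,1,0,0,0,0,0,0,1])

```text
clock: 10.98
eef_pos: [442.8, -48.0, 41.8]
tool_rot: [-3.14, -0.003, -3.074]
force: [0.6, -0.2, -0.8]
width: 39.3
gripper_force: 60.5
```

```bash
python3 -c "
from h import *
go(587,-61.2,75,np.pi+.068)
a=ctrl.get_image('wrist')[150:400,160:480];b=ctrl.get_image('side')[180:280,360:460]
cv2.imwrite('pics/w7.png',np.hstack([cv2.resize(a,(480,375)),cv2.resize(b,(375,375))[:,:320]])[:,:,::-1])"
```

```text
t 10.975 tcp [442.8407 -47.9719  41.8057] rpy [-3.1397 -0.0026 -3.074 ] q [ 0.2517  0.7137 -0.3046  2.2111  0.7002  0.3129  0.9805] w 39.25207187836266 gf 60.543874790892005 F [ 0.5882 -0.1986 -0.7867]
turn [-0.1069 -0.1514 -0.0241] shift [-0.1429 -0.023  -0.0332]
```

View pics/w7.png

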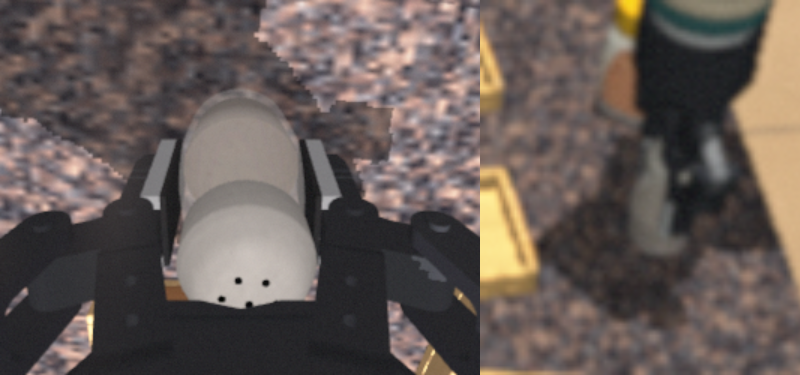

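The shaker is held firmly and upright (stable at 39.3 mm). Carrying it to its tray.

carry_out(deltas=[0,0,0,0,0,-0.017,1,0,0,0,0,0,-0.017,1,0,0,0,-0.025,-0.005,0,1,0,0,0,-0.032,-0.005,0,1,0,0,0,-0.032,-0.005,0,1,0,0,0,-0.032,-0.005,0,1,0,0,0,-0.022,-0.003,0,1,0,0,0,0,0,0,1,0,0,0,0,0,0.02,1,0,0,0,0,0,0.01,1,0,0,0,0,0,0,1])

```text
clock: 12.45
eef_pos: [585.2, -61.0, 43.9]
tool_rot: [-3.14, -0.006, -3.073]
force: [0.2, -0.1, -1.6]
width: 39.2
gripper_force: 60.7
```

```bash
python3 -c "
from h import *
go(587,-61.2,33,np.pi+.068)"
```

```text
t 12.45 tcp [585.2219 -61.0295  43.8568] rpy [-3.1398 -0.0064 -3.0732] q [ 0.3336  0.84   -0.4515  1.8163  0.5891  0.6295  1.1624] w 39.20838487092979 gf 60.71808340027928 F [ 0.2325 -0.103  -1.5504]
turn [-0.1003 -0.3659  0.0212] shift [-0.0018 -0.0003  0.0109]
```

carry_out(deltas=[0,-0.3,0,0,0,0.006,1,0,0,0,0,0,0.004,1,0,0,0,0,0,0.0015,1,0,0,0,0,0,0,1])

```text
clock: 12.95
eef_pos: [587.1, -61.1, 33.9]
tool_rot: [-3.14, 0.002, -3.074]
force: [0.3, 0.2, -1.4]
width: 39.4
gripper_force: 60.7
```

carry_out(deltas=[0,0,0,0,0,0.002,1,0,0,0,0,0,0.001,1,0,0,0,0,0,0,1])

```text
clock: 13.32
eef_pos: [587.4, -61.1, 31.4]
tool_rot: [-3.139, 0.003, -3.074]
force: [-1.0, -0.4, 3.7]
width: 39.3
gripper_force: 61.3
```

Contact with the floor. Releasing and rising.

carry_out(deltas=[0,0,0,0,0,0,0.1,0,0,0,0,0,0,-0.2,0,0,0,0,0,0,-0.5,0,0,0,0,0,0,-0.5,0,0,0,0,0,-0.01,-0.5,0,0,0,0,0,-0.03,-0.7,0,0,0,0,0,-0.05,-1,0,0,0,0,0,-0.06,-1,0,0,0,0,0,-0.005,-1])

```text
clock: 14.45
eef_pos: [589.7, -60.3, 191.1]
tool_rot: [-3.139, 0.012, -3.074]
force: [-0.5, 0.3, -0.5]
width: 85.5
gripper_force: 0.0
```

```bash
python3 -c "
from h import *
go(431,-185,190,np.pi+.10)
a=ctrl.get_image('wrist')[150:400,160:480];b=ctrl.get_image('side')[180:320,270:440]
cv2.imwrite('pics/w8.png',np.hstack([cv2.resize(a,(350,375)),cv2.resize(b,(450,375))])[:,:,::-1])"
```

```text
t 14.45 tcp [589.737  -60.3065 191.1397] rpy [-3.1388  0.0118 -3.0737] q [ 0.4194  0.6455 -0.5875  1.7267  0.4461  0.8932  1.2821] w 85.51179690930799 gf 0.0 F [-0.4776  0.3301 -0.5304]
turn [-0.1724  0.6748 -1.8431] shift [ 0.1704 -0.1082  0.0011]
```

View pics/w8.png

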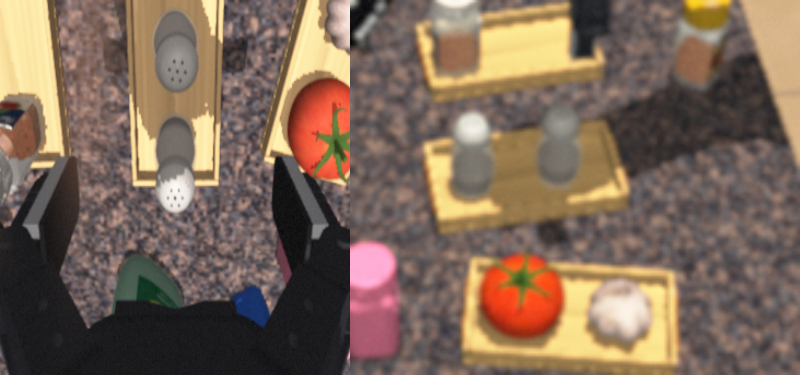

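The shaker stands upright in its tray beside its twin (side crop (558,145)) and the garlic is in place. On to the yellow jar.

carry_out(deltas=[-0.2,0.7,-1.8,0,0,0,-1,0,0,0,0.028,-0.018,0,-1,0,0,0,0.038,-0.024,0,-1,0,0,0,0.038,-0.024,0,-1,0,0,0,0.038,-0.024,0,-1,0,0,0,0.028,-0.018,0,-1,0,0,0,0,0,0,-1,0,0,0,0,0,0,-1])

```text
clock: 15.55
eef_pos: [428.6, -184.6, 186.7]
tool_rot: [3.138, -0.01, -3.041]
force: [0.8, -0.8, -0.3]
width: 85.3
gripper_force: 0.0
```

Run:
```python
from h import *
go(431,-185,60,np.pi+.10)
c=ctrl.calibration('wrist'); im=ctrl.get_image('wrist')
h=cv2.cvtColor(im,cv2.COLOR_RGB2HSV)
m=cv2.inRange(h,(20,150,150),(33,255,255)); n,l,st,ce=cv2.connectedComponentsWithStats(m)
for i in range(1,n):
    if st[i,4]>300: print("yellow",st[i],ce[i])
print(proj(c,(431,-185,100)),proj(c,(431,-185,80)), proj(c,(431,-163,100)))
cv2.imwrite('pics/w9.png',im[:,:,::-1])
```

```text
t 15.55 tcp [ 428.5723 -184.6296  186.7143] rpy [ 3.1384 -0.0101 -3.0414] q [ 0.7908  0.5049 -0.6334  2.0408  0.4378  0.7419  1.5551] w 85.32448928114466 gf 0.0 F [ 0.7612 -0.8156 -0.264 ]
turn [ 0.1836 -0.5809  0.0097] shift [-0.0024 -0.0006  0.1267]
yellow [293 180  53  50 977] [319.5773 204.0072]
[319.0954 206.1954] [319.0923 198.6988] [346.732  208.8281]
```

The yellow cap (centre (319,205)) matches the predicted pixel. Descending.

carry_out(deltas=[0.1,-0.5,0,-0.002,-0.0005,0.03,-1,0,0,0,0,0,0.035,-1,0,0,0,0,0,0.035,-1,0,0,0,0,0,0.025,-1,0,0,0,0,0,0.012,-1,0,0,0,0,0,0,-1,0,0,0,0,0,0,1,0,0,0,0,0,0,1,0,0,0,0,0,0,1,0,0,0,0,0,0,1,0,0,0,0,0,0,1])

```text
clock: 16.98
eef_pos: [430.7, -185.6, 51.7]
tool_rot: [-3.14, 0.001, -3.042]
force: [-1.4, 1.3, 7.7]
width: 48.6
gripper_force: 60.4
```

carry_out(deltas=[0,0,0,0,0,-0.008,1,0,0,0,0,0,-0.008,1,0,0,0,0,0,0,1,0,0,0,0,0,0,1])

```text
clock: 17.48
eef_pos: [429.8, -185.6, 66.4]
tool_rot: [-3.142, -0.001, -3.043]
force: [0.1, 0.3, -1.1]
width: 48.8
gripper_force: 61.9
```

```bash
python3 -c "
from h import *
a=.10;print(614.4+np.cos(a)*-3,-223.3+np.sin(a)*-3)
go(611.4,-223.6,95,np.pi+.10)
a=ctrl.get_image('wrist')[150:400,160:480];b=ctrl.get_image('side')[140:240,360:460]
cv2.imwrite('pics/w10.png',np.hstack([cv2.resize(a,(480,375)),cv2.resize(b,(375,375))[:,:320]])[:,:,::-1])"
```

```text
611.4149875041659 -223.5995002499405
t 17.475 tcp [ 429.7789 -185.6111   66.3799] rpy [-3.1415 -0.001  -3.0427] q [ 0.6364  0.6929 -0.4258  2.141   0.6687  0.4404  1.3496] w 48.83414084689321 gf 61.94014124572277 F [ 0.093   0.2842 -1.1322]
turn [-0.0045 -0.0595 -0.0613] shift [-0.1769 -0.0559 -0.0286]
```

View pics/w10.png

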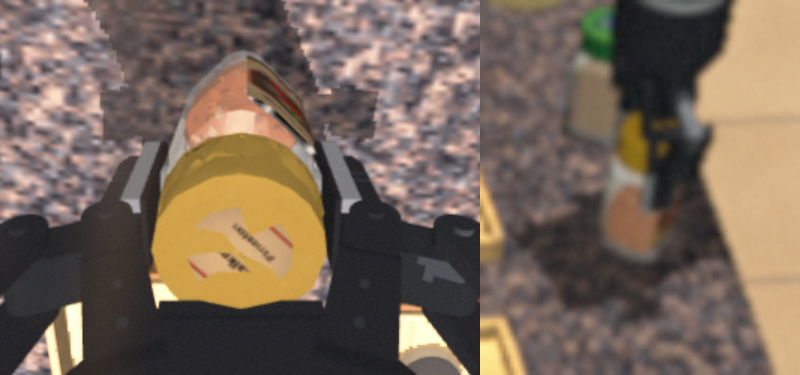

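The yellow jar is held upright at (240,220), stable at 48.8 mm. Carrying it over.

carry_out(deltas=[0,0,0,0,0,-0.015,1,0,0,0,0,0,-0.015,1,0,0,0,-0.025,-0.008,0,1,0,0,0,-0.034,-0.011,0,1,0,0,0,-0.034,-0.011,0,1,0,0,0,-0.034,-0.011,0,1,0,0,0,-0.03,-0.009,0,1,0,0,0,-0.02,-0.006,0,1,0,0,0,0,0,0,1,0,0,0,0,0,0.018,1,0,0,0,0,0,0.012,1,0,0,0,0,0,0,1])

```text
clock: 19.08
eef_pos: [609.6, -223.4, 64.3]
tool_rot: [3.14, -0.005, -3.042]
force: [-0.2, 0.8, -1.3]
width: 48.8
gripper_force: 62.1
```

```bash
python3 -c "
from h import *
go(611.4,-223.6,57,np.pi+.10)"
```

```text
t 19.075 tcp [ 609.564  -223.4154   64.3222] rpy [ 3.1404 -0.0048 -3.0421] q [ 0.6017  0.8824 -0.5138  1.6305  0.5664  0.7871  1.5037] w 48.835005014159705 gf 62.1271531842649 F [-0.2106  0.7603 -1.2796]
turn [ 0.0665 -0.2765 -0.0303] shift [-0.0018 -0.0004  0.0073]
```

carry_out(deltas=[0,-0.25,0,-0.001,0,0.004,1,0,0,0,0,0,0.002,1,0,0,0,0,0,0.001,1,0,0,0,0,0,0,1])

```text
clock: 19.58
eef_pos: [612.6, -223.5, 59.3]
tool_rot: [-3.141, 0.003, -3.042]
force: [-0.7, 0.8, -1.1]
width: 48.9
gripper_force: 62.1
```

carry_out(deltas=[0,0,0,0,0,0.0015,1,0,0,0,0,0,0.001,1,0,0,0,0,0,0.0005,1,0,0,0,0,0,0,1])

```text
clock: 20.08
eef_pos: [613.0, -223.5, 56.9]
tool_rot: [-3.141, 0.004, -3.042]
force: [-0.8, 1.0, 5.7]
width: 49.3
gripper_force: 62.7
```

carry_out(deltas=[0,0,0,0,0,0,0.0,0,0,0,0,0,0,-0.3,0,0,0,0,0,0,-0.7,0,0,0,0,0,0,-0.7,0,0,0,0,0,-0.01,-0.7,0,0,0,0,0,-0.03,-0.8,0,0,0,0,0,-0.05,-1,0,0,0,0,0,-0.045,-1,0,0,0,0,0,0,-1])

```text
clock: 21.2
eef_pos: [615.0, -223.7, 196.2]
tool_rot: [-3.138, 0.012, -3.042]
force: [-0.0, 0.5, -0.8]
width: 85.6
gripper_force: 0.0
```

Run:
```python
from h import *
go(429,-323,190,np.pi+.10)
c=ctrl.calibration('wrist'); im=ctrl.get_image('wrist')
cv2.imwrite('pics/w11.png',im[:,:,::-1])
h=cv2.cvtColor(im,cv2.COLOR_RGB2HSV)
m=cv2.inRange(h,(20,150,120),(33,255,255)); n,l,st,ce=cv2.connectedComponentsWithStats(m)
for i in range(1,n):
    if st[i,4]>300: print("yellow",st[i],ce[i])
print(proj(c,(611.4,-223.6,105)),proj(c,(611.4,-223.6,85)))
```

```text
t 21.2 tcp [ 614.9714 -223.7423  196.2297] rpy [-3.1385  0.0115 -3.0425] q [ 0.6486  0.7283 -0.6022  1.5417  0.4629  1.0046  1.5878] w 85.64088330767453 gf 0.0 F [-0.0155  0.5103 -0.824 ]
turn [-0.178   0.6602 -0.0504] shift [ 0.195  -0.0802  0.0062]
yellow [ 296  169   53   52 1112] [322.1394 193.5962]
[321.1564 195.0294] [321.1504 187.9127]
```

The yellow cap is at (322,194), against a predicted (321,193), so it's upright and in place. On to the green jar.

carry_out(deltas=[-0.1,0.4,0,0.02,-0.008,0,-1,0,0,0,0.035,-0.0145,0.002,-1,0,0,0,0.042,-0.017,0.002,-1,0,0,0,0.042,-0.017,0.002,-1,0,0,0,0.035,-0.0145,0,-1,0,0,0,0.02,-0.008,0,-1,0,0,0,0,0,0,-1,0,0,0,0,0,0,-1])

```text
clock: 22.25
eef_pos: [427.0, -320.9, 185.2]
tool_rot: [3.139, -0.004, -3.042]
force: [0.3, 0.9, 0.3]
width: 85.1
gripper_force: 0.0
```

Run:
```python
from h import *
go(429,-323,50,np.pi+.10)
c=ctrl.calibration('wrist'); im=ctrl.get_image('wrist')
cv2.imwrite('pics/w12.png',im[:,:,::-1])
h=cv2.cvtColor(im,cv2.COLOR_RGB2HSV)
m=cv2.inRange(h,(45,120,40),(80,255,255)); n,l,st,ce=cv2.connectedComponentsWithStats(m)
for i in range(1,n):
    if st[i,4]>200: print("green",st[i],ce[i])
print(proj(c,(429,-323,99)),proj(c,(429,-323,79)),proj(c,(429,-302,99)))
```

```text
t 22.25 tcp [ 427.0225 -320.865   185.2203] rpy [ 3.1389 -0.0036 -3.042 ] q [ 1.0077  0.5931 -0.6317  1.875   0.4637  0.829   1.8053] w 85.13381371775264 gf 0.0 F [0.2987 0.8615 0.3445]
turn [ 0.1564 -0.2088 -0.0244] shift [-0.0018 -0.0023  0.1352]
[316.9593 204.9393] [317.1243 197.3636] [343.441  207.4499]
```

Run:
```python
from h import *
im=cv2.imread('pics/w12.png').astype(int)
m=((im[:,:,1]>im[:,:,2]+12)&(im[:,:,1]>im[:,:,0]+5)).astype(np.uint8)
m=cv2.morphologyEx(m,cv2.MORPH_CLOSE,np.ones((7,7),np.uint8))
n,l,st,ce=cv2.connectedComponentsWithStats(m)
for i in range(1,n):
    if st[i,4]>150: print(st[i],ce[i])
```

```text
[ 290  173   52   54 1791] [316.0586 200.0787]
```

The green cap (centre (316,200)) agrees with the prediction (317,203). Descending and gripping.

carry_out(deltas=[0.1,-0.2,0,-0.001,-0.002,0.03,-1,0,0,0,0,0,0.035,-1,0,0,0,0,0,0.035,-1,0,0,0,0,0,0.023,-1,0,0,0,0,0,0.012,-1,0,0,0,0,0,0,-1,0,0,0,0,0,0,1,0,0,0,0,0,0,1,0,0,0,0,0,0,1,0,0,0,0,0,0,1,0,0,0,0,0,0,1])

```text
clock: 23.68
eef_pos: [428.6, -323.7, 52.0]
tool_rot: [-3.14, 0.001, -3.043]
force: [-0.6, 1.4, 6.6]
width: 45.0
gripper_force: 60.2
```

carry_out(deltas=[0,0,0,0,0,-0.008,1,0,0,0,0,0,-0.008,1,0,0,0,0,0,0,1,0,0,0,0,0,0,1])

```text
clock: 24.18
eef_pos: [427.8, -323.3, 66.6]
tool_rot: [-3.142, -0.0, -3.042]
force: [-0.4, 0.4, -0.0]
width: 44.9
gripper_force: 61.4
```

```bash
python3 -c "
from h import *
a=.10;x,y=614.4+np.cos(a)*-55,-223.3+np.sin(a)*-55;print(x,y)
go(x,y,95,np.pi+.10)
b=ctrl.get_image('wrist')
cv2.imwrite('pics/w13.png',b[:,:,::-1])"
```

```text
559.6747709097085 -228.79083791557557
t 24.175 tcp [ 427.7984 -323.3313   66.6085] rpy [-3.1416 -0.0003 -3.0424] q [ 0.9107  0.7593 -0.4878  1.9589  0.6315  0.5786  1.6638] w 44.9184082159426 gf 61.39221724122763 F [-0.4308  0.3531 -0.0381]
turn [-0.0024 -0.0152 -0.0489] shift [-0.1407  0.0809 -0.0284]
```

Held stably at 44.9 mm. Carrying it to the spice tray.

carry_out(deltas=[0,0,0,0,0,-0.015,1,0,0,0,0,0,-0.015,1,0,0,0,-0.018,0.01,0,1,0,0,0,-0.03,0.018,0,1,0,0,0,-0.03,0.018,0,1,0,0,0,-0.03,0.018,0,1,0,0,0,-0.02,0.01,0,1,0,0,0,-0.013,0.007,0,1,0,0,0,0,0,0,1,0,0,0,0,0,0.018,1,0,0,0,0,0,0.01,1,0,0,0,0,0,0,1])

```text
clock: 25.72
eef_pos: [558.9, -229.1, 67.1]
tool_rot: [3.141, -0.003, -3.043]
force: [0.3, 0.7, -1.3]
width: 45.3
gripper_force: 61.6
```

```bash
python3 -c "
from h import *
go(559.7,-228.8,57,np.pi+.10)"
```

```text
t 25.725 tcp [ 558.8765 -229.1082   67.0812] rpy [ 3.1408 -0.0027 -3.0431] q [ 0.6441  0.826  -0.4972  1.7662  0.5749  0.7016  1.5003] w 45.34890751911067 gf 61.63524144329131 F [ 0.3409  0.729  -1.262 ]
turn [ 0.0446 -0.1522 -0.0853] shift [-0.0009  0.0002  0.0101]
```

carry_out(deltas=[0,-0.1,0,0,0,0.004,1,0,0,0,0,0,0.002,1,0,0,0,0,0,0.002,1,0,0,0,0,0,0.001,1,0,0,0,0,0,0,1])

```text
clock: 26.35
eef_pos: [560.2, -228.7, 59.6]
tool_rot: [-3.142, 0.001, -3.042]
force: [0.0, 1.1, -0.9]
width: 45.0
gripper_force: 61.7
```

carry_out(deltas=[0,0,0,0,0,0.0015,1,0,0,0,0,0,0.0012,1,0,0,0,0,0,0.0005,1,0,0,0,0,0,0,1])

```text
clock: 26.85
eef_pos: [560.5, -228.7, 57.0]
tool_rot: [-3.141, 0.002, -3.042]
force: [-1.1, 1.0, 4.2]
width: 44.7
gripper_force: 62.1
```

Floor contact. Releasing, rising and backing off.

carry_out(deltas=[0,0,0,0,0,0,0.0,0,0,0,0,0,0,-0.3,0,0,0,0,0,0,-0.7,0,0,0,0,0,0,-0.7,0,0,0,0,0,-0.01,-0.7,0,0,0,0,0,-0.03,-0.8,0,0,0,0,0,-0.05,-1,0,0,0,0,0,-0.055,-1,0,0,0,0.05,-0.01,-0.01,-1,0,0,0,0.05,-0.01,0,-1,0,0,0,0,0,0,-1,0,0,0,0,0,0,-1])

```text
clock: 28.35
eef_pos: [463.3, -258.6, 212.0]
tool_rot: [-3.141, 0.003, -3.043]
force: [-0.1, 0.2, 0.2]
width: 85.4
gripper_force: 0.0
```

```bash
python3 -c "
from h import *
go(559.7,-228.8,200,np.pi+.10)
a=ctrl.get_image('wrist');b=ctrl.get_image('side')[130:325,270:455]
cv2.imwrite('pics/w14.png',np.hstack([cv2.resize(a[120:400],(440,400)),cv2.resize(b,(360,400))])[:,:,::-1])"
```

```text
t 28.35 tcp [ 463.3088 -258.5566  212.0146] rpy [-3.1409  0.0034 -3.0425] q [ 0.886   0.5475 -0.6421  1.8632  0.4207  0.8658  1.7066] w 85.35506877086156 gf 0.0 F [-0.0861  0.2354  0.2136]
turn [-0.0377  0.1966 -0.0537] shift [-0.0989  0.02    0.012 ]
```

View pics/w14.png

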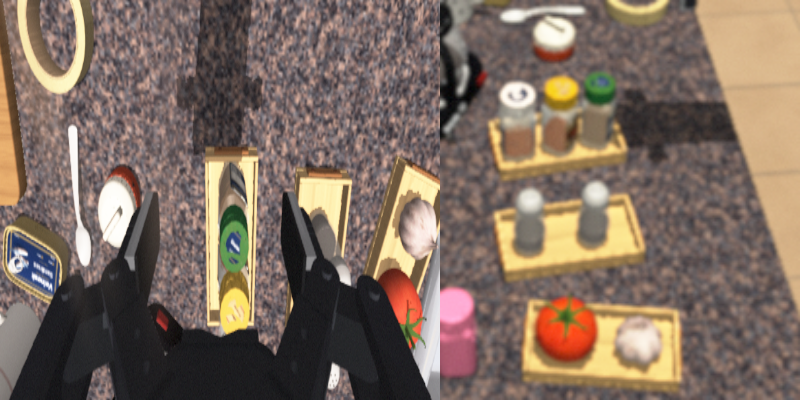

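The side view shows everything upright in its tray: green jar (600,110), yellow jar (560,115), shaker (595,215), garlic (638,340). The arm is clear and the timer and tape haven't moved. Handing in.

```bash
python3 -c "
from cell import ctrl
print(ctrl.finish_job())"
```

```text
the job is handed in; nothing more can be done
None
```

I put both spice jars, the garlic and the shaker into their matching trays, jars and shaker upright with the timer and tape untouched, and handed the job in at about 28 s; no verdict was returned.

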